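# Set the pivot bush of a lamp-arm link in the bench press

## Robot

A 6-joint arm with a two-finger parallel gripper is mounted at the origin on the work surface. World frame = base frame: x ahead of the robot, y to its left, z up, the work surface at z = 0. Lengths are in m, angles in rad, forces in N, time in s.
With the tool pointing down it reaches from about 0.275 to 0.875 m from the base axis. Payload 12.5 kg.
Tool frame: the origin (TCP) lies at the very end of the fingers, on their centre line; the grasp point (between the pads) lies 19 mm behind it; x points along the fingers, y is the direction in which the jaws open and shut, and the axes are right-handed (so a half turn about x gives the same grasp; the last joint's range is limited). The gripper opens to 85 mm and grips with 20 to 120 N. Pads are 22 mm wide; open, the fingers measure 114 mm over their backs; the gripper's body (76 mm by 85 mm) begins 54 mm behind the grasp point. The pads swing forward as they close: fully open they stand 13 mm farther back than shut.
Start: joints at [-1.278, 0.351, 1.652, -0, 1.139, -0.085], TCP at [0.203, -0.511, 0.231] pointing down, gripper open.
Joint ranges: [-2.75, 2.75], [-0.79, 2.1], [0.01, 2.65], [-1.57, 4.71], [0.07, 3.14], [-2.87, 2.87]. Speed limits (rad/s): [2.22, 2.22, 2.79, 3.14, 3.14, 3.14].

## Interface

Orientations are given as a 3x3 rotation matrix whose columns are the frame's x, y, z axes.
In Python, from bench import manip gives the robot as it stands. Calls block until the motion is done:
- manip.move_ptp(position, orientation): joint-space move of the TCP to a pose.
- manip.move_l(position, attitude=None, max_speed=0.15): straight line of the TCP; attitude=None keeps the orientation; max_speed is the mean speed in m/s.
- manip.move_j(angles): joint-space move.
- manip.set_gripper(opening, effort=None): opening from 0.0 (shut) to 1.0 (fully open); effort is the grip in N (None keeps the last); returns when the fingers have stopped.
- manip.dwell(seconds).
- manip.inverse_kinematics(position, orientation): joint angles nearest the present ones, or None.
- manip.grab_frame(name): name is "scene" or "top" or "wrist"; returns (picture, depth): 480x640x3 uint8, red, green, blue; 480x640 float32, m along the optical axis (not along the pixel's ray), 0 where there is no reading.
- manip.get_calibration(name): a dict with "camera_matrix" (3x3 intrinsics, pixels), "R" (3x3) and "t" (3): a world point X has camera coordinates R X + t. Camera axes: x right, y down, z forward; pixel columns grow to the right and rows downward; lengths in m; the calibration is good to about 2 mm. A picture is of the moment at which its call begins: read the wrist's pose just before it. get_calibration takes no time and is no camera call; for the wrist camera it gives the pose at the moment of the call.
A pose or a line that the arm cannot do raises manip.Unreachable and nothing moves.
- manip.sign_off(): hands the job in, once; it reports no verdict.
Trained networks look in the newest picture that a camera, given by its name, has taken for a name from the list of things; names that differ only in an ending like _2 or _b are one class to them, and where a whole thing is asked for, a point or a joint stands for the part that bears it (a point fixed in the world has none). Each returns a list of dicts, best first, with "confidence" (0 to 1); they miss things now and then, are a little off and sometimes report something else, mostly with a low value. They report only what shows in the picture. A call takes as long as a camera call. They do not tell look-alikes from the thing itself.
- manip.look_for(camera, name): "at" ([x, y, z] in m, in world coordinates, good to about 4 mm: the middle of the surface that is visible of it).
Readings, each from a call of its own:
- manip.current_time(): time.
- manip.current_qpos(): joint angles.
- manip.current_joint_vel(): joint speeds.
- manip.current_joint_torque(): joint torques, N m.
- manip.current_ee_pos(): TCP position.
- manip.current_tcp_rot(): TCP orientation.
- manip.current_force(): force on the tool from outside, world axes, zero at the start.
- manip.current_ft_torque(): the same for the moment, N m.
- manip.current_grip_width(): opening from 0.0 (shut) to 1.0 (fully open).
Only numpy, scipy, OpenCV 4.12 (cv2) and the standard library are available. Lean on these libraries where they do the work, as an engineer would, in place of code of your own. Each camera call takes 0.05 s, during which the arm holds its last target. There are 200 camera calls.

## Task

One of the two lamp-arm links on the bench still has its pivot bush standing up out of the eye: slide that link, eye first, along the bench press's guide until it is fully home against the back stop, and let go of it there. Then push the press's black palm knob down until the ram bottoms on its stop, hold it firmly there for half a second with 15 N or more, and let it rise all the way up. Work by feel: never push on the press, nor the link against it, with more than 25 N. Leave the link home in the guide with its bush set to depth, and the other things on the bench where they are.

Things in the scene. Friction and masses are not known exactly. Their poses are not given: they have to be found in the camera images.
- link: the link to be worked on: aluminium flat bar 150 long, 30 wide, 14 thick with round ends, 0.14 to 0.22 kg, lying flat. Origin at the centre of its underside; x along the bar towards the eye with the bush, z up. The eye's axis is at x = +60 mm, the plain tail end at x = -75 mm; grip it by the tail, about 55 mm behind the origin. Told from the finished link by the brass-coloured bush standing 8 mm up out of its eye
- link_eye (a point): point on the axis of this link's eye, at the underside of the bar. The eye is a hole of 17 mm for a bush of 16 mm outside diameter, 10 mm long
- bush (a joint): how far this link's bush has been pressed down into the eye, m: 0 at the start (top 8 mm above the bar), 0.010 when set to depth (top 2 mm below the bar's face), 0.012 at most. It is a stiff push fit, moving at about 4 N
- press: bench bush press bolted to the table: grey C-frame casting on a base plate 18 mm high that reaches from x = -70 to +140 mm, 110 mm wide. Origin on the table under the ram's axis; x points from the open throat into the press (column on the +x side), z up. Its head over the bed reaches from x = -28 mm to the column, 56 mm wide, 105 to 155 mm above the table
- press_bed (a point): point on the ram's axis at the top of the steel bed, 50 mm above the table: the link's eye belongs here, the link's x axis along the press's x. Axes as the press's. The bed is 62 mm wide, from x = -85 to +23 mm; in front of it the link's tail overhangs freely
- press_stop (a point): middle of the back stop's face, 15 mm beyond the ram's axis, 5 mm above the bed; the link's round end butts on it. Two side guides 31.6 mm apart, 10 mm high, lead to it from 50 mm before it; in front of them a flared mouth, 38 mm wide at 70 mm before it
- ram (a joint): how far the press's ram is pushed down, m: 0 at rest at the top, about 0.022 when its stop collar is on the head. The return spring takes about 2.5 N at the top and 6.5 N at the stop, plus the 4 N of the bush from about 0.012 on; on the stop the force rises steeply. With the link not home the ram's 12 mm nose lands on the bar and does not reach the stop
- ram_top (a point): centre of the top of the black mushroom palm knob (60 mm across, nearly flat top) on the ram, 220 mm above the table at rest; moves down with the ram
- link_done: the finished link, the same bar with its bush already 2 mm below the face; leave it. Origin at the centre of its underside, x towards its eye
- bush_dish: steel dish 72 mm across, 22 mm high, with spare bushes; leave it. Origin under its centre
- oil_bottle: amber bottle 36 mm across, 95 mm high; leave it. Origin under its centre
- caliper: digital caliper 200 mm long, lying flat; leave it. Origin under the middle of its beam, x towards its jaws
- screwdriver: screwdriver 190 mm long, lying; leave it. Origin under its middle, x towards its tip
- multimeter: grey multimeter 150 x 75 x 36 mm; leave it. Origin under its centre, x along its length
- insulator: white porcelain insulator 52 mm across, 56 mm high; leave it. Origin under its centre
- grease_tin: steel tin 64 mm across, 40 mm high; leave it. Origin under its centre
There are look-alikes about, which are no part of the job. Leave any blue look-alike of the press alone.

How it is judged:
By the outcome, as a careful person would: the job done as asked, in the order asked, and still so for the second after the job is handed in, with the robot touching nothing.
It also fails if it takes over 72 s, if anything falls off the work surface, if the arm or the gripper's body presses on something with over 40 N, if the wrist force passes 120 N, or if a joint passes its speed limit or range.

## Working session

There is one attempt and no reset: what is moved stays moved. The work goes in short steps, each a Python script; the robot and the scene stay as the last script left them, time stands still between calls to the robot, and variables do not carry over. Pictures are saved under pics/ and viewed, about 8 in all and at most 12, crops included, and the job is handed in when it is done.

```bash
ls; mkdir -p pics; cat > h.py <<'E'
from bench import manip as m
import numpy as np, cv2
def snap(cam,fn=None):
    cal=m.get_calibration(cam); p,d=m.grab_frame(cam)
    if fn: cv2.imwrite('pics/'+fn,p[:,:,::-1])
    return p,d,cal
def cloud(d,cal):
    K=cal["camera_matrix"]; v,u=np.mgrid[:480,:640]
    c=np.stack([(u-K[0,2])/K[0,0]*d,(v-K[1,2])/K[1,1]*d,d],-1)
    return (c-np.array(cal["t"]))@np.array(cal["R"])
def proj(X,cal):
    c=np.array(cal["R"])@np.array(X)+cal["t"]; q=np.array(cal["camera_matrix"])@c; return q[:2]/q[2]
E
python3 - <<'E'
from h import *
for c in ("scene","top"):
    p,d,cal=snap(c,c+'1.png'); np.savez(c+'1.npz',p=p,d=d,R=cal["R"],t=cal["t"],camera_matrix=cal["camera_matrix"])
    for n in ("link","link_eye","bush","press","ram_top","link_done"):
        for r in m.look_for(c,n): print(c,n,np.round(r["at"],3),round(r["confidence"],2),np.round(proj(r["at"],cal)))
print(m.current_time())
E
```

```text
pics
scene link [ 0.427 -0.263  0.013] 0.78 [247. 247.]
scene link_eye [ 0.431 -0.271  0.012] 0.81 [244. 248.]
scene bush [0.543 0.131 0.216] 0.71 [392. 282.]
scene press [ 0.237 -0.266  0.066] 0.93 [274. 183.]
scene press [0.56  0.16  0.057] 0.72 [396. 333.]
scene press [ 0.586 -0.209  0.011] 0.58 [238. 304.]
scene ram_top [ 0.219 -0.296  0.213] 0.92 [259. 132.]
scene ram_top [ 0.416 -0.493  0.018] 0.61 [172. 221.]
scene ram_top [0.544 0.14  0.218] 0.57 [397. 283.]
scene link_done [ 0.585 -0.21   0.012] 0.97 [238. 304.]
top press [0.529 0.15  0.057] 0.64 [244. 224.]
top press [ 0.233 -0.283  0.066] 0.57 [419. 341.]
top press [0.359 0.328 0.044] 0.43 [173. 292.]
top ram_top [0.53  0.13  0.217] 0.85 [243. 213.]
top ram_top [ 0.575 -0.214  0.015] 0.68 [385. 207.]
top ram_top [ 0.199 -0.3    0.216] 0.62 [441. 363.]
top ram_top [ 0.75  -0.139  0.002] 0.56 [355. 144.]
top link_done [ 0.575 -0.209  0.015] 0.91 [383. 207.]
top link_done [0.746 0.064 0.063] 0.63 [277. 139.]
0.7
```

View pics/top1.png

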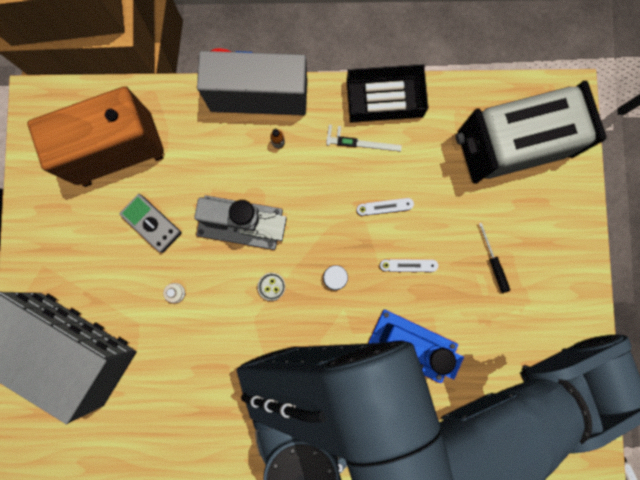

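View pics/scene1.png

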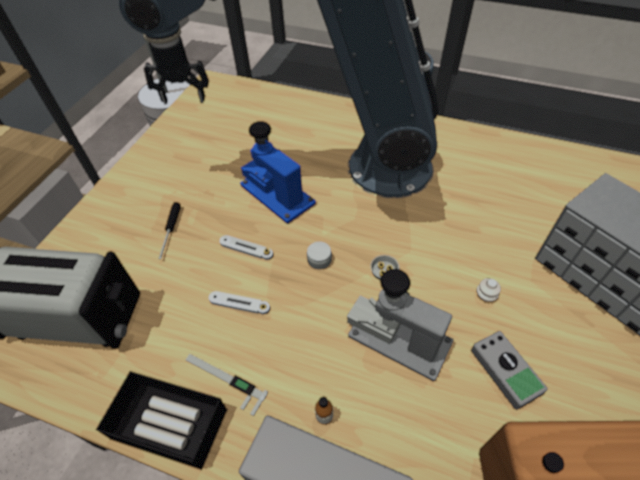

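The top view shows the grey press at (240,222) with its throat towards the right, and the blue look-alike at (415,345). The two links are at (385,207) and (409,266). I'll look at both from above with the wrist camera to tell which bush stands up.

```bash
python3 - <<'E'
from h import *
print(np.round(m.current_tcp_rot(),3).tolist())
R=np.array([[0,0,1],[0,1,0],[-1,0,0]],float)
R=m.current_tcp_rot()
m.move_ptp([0.46,-0.25,0.30],R)
p,d,cal=snap('wrist','w1.png'); np.savez('w1.npz',p=p,d=d,R=cal["R"],t=cal["t"],camera_matrix=cal["camera_matrix"])
C=cloud(d,cal)
for n in ("link","link_eye","bush","link_done"):
    for r in m.look_for('wrist',n): print(n,np.round(r["at"],4),round(r["confidence"],2),np.round(proj(r["at"],cal)))
z=np.where(d>0,C[...,2],0); print(np.percentile(z,[1,20,50,90,99]))
x,y=C[...,0],C[...,1]
msk=((z>0.007)&(z<0.03)).astype(np.uint8)
n,l,s,c=cv2.connectedComponentsWithStats(msk)
for i in range(1,n):
    if s[i,4]>800:
        P=C[l==i]; mu=P[:,:2].mean(0); w,V=np.linalg.eigh(np.cov((P[:,:2]-mu).T)); a=V[:,1]
        q=(P[:,:2]-mu)@V
        print(i,s[i],np.round(mu,4),np.round(a,3),np.round(np.ptp(q,axis=0),3),P[:,2].max(),np.round(P[P[:,2]>0.019].mean(0),4), (P[:,2]>0.019).sum(),c[i])
print(m.current_time(),m.current_force())
E
```

```text
[[-0.0, 0.369, -0.929], [0.0, -0.929, -0.369], [-1.0, -0.0, -0.0]]
link [ 0.4178 -0.2708  0.0152] 0.77 [321. 232.]
link_eye [ 0.4272 -0.267   0.0154] 0.85 [321. 224.]
link_eye [ 0.4284 -0.2094  0.0201] 0.29 [275. 206.]
bush [0.5113 0.0641 0.0479] 0.63 [27. 27.]
bush [ 0.429  -0.2129  0.0222] 0.43 [278. 207.]
link_done [ 0.5805 -0.2121  0.0138] 0.67 [326.  75.]
[-2.45167404e-03 -1.02811514e-03 -2.20258450e-05  3.67142852e-01
  3.86129070e-01]
5 [ 257   46  136   62 4138] [ 0.5779 -0.2113] [-0.114  0.993] [0.031 0.149] 0.016363263358272248 [nan nan nan] 0 [324.3182697   76.87916868]
11 [ 263  195  116   62 2943] [ 0.4239 -0.2688] [0.027 1.   ] [0.031 0.15 ] 0.023905490914538172 [ 0.4247 -0.2095  0.0215] 141 [320.65715257 225.91980972]
12 [ 466  202   42  143 1748] [ 0.4226 -0.4908] [-0.956 -0.293] [0.026 0.189] 0.026609412828769458 [ 0.4007 -0.4993  0.0231] 984 [485.03318078 290.09897025]
13 [ 208  285  139  125 4932] [ 0.2535 -0.2743] [0.386 0.922] [0.1   0.226] 0.02999145179250247 [ 0.2381 -0.2912  0.0241] 825 [276.45681265 342.67274939]
14 [   0  346  112   50 3242] [0.0987 0.0006] [-0.021  1.   ] [0.055 0.153] 0.029999783384448014 [0.0869 0.0156 0.0243] 561 [ 50.283467   368.88062924]
2.3417 [-0.34341164  1.12005489  0.52560347]<stdin>:18: RuntimeWarning: Mean of empty slice.
  ret = um.true_divide(
```

View pics/w1.png

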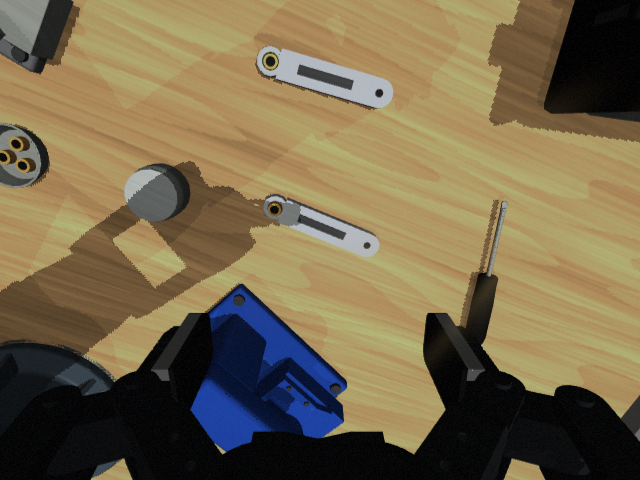

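The lower link (eye at px (275,209), points up to z = 24 mm) is the one with the standing bush. The upper link (eye at (270,61), max 16 mm) is flush and finished. I'll confirm with a crop and move over the press to measure it.

```bash
python3 - <<'E'
from h import *
p=cv2.imread('pics/w1.png'); cv2.imwrite('pics/c1.png',cv2.resize(np.hstack([p[185:265,240:400],p[35:115,240:400]]),None,fx=2.5,fy=2.5,interpolation=cv2.INTER_CUBIC))
cal=m.get_calibration('wrist'); R=np.array(cal["R"]);cp=-R.T@cal["t"]
T=m.current_tcp_rot(); print('cam in tool',T.T@(cp-m.current_ee_pos()),'axes',T.T@R.T)
m.move_ptp([0.46,0.06,0.36],np.array([[0,0,-1],[0,-1,0],[-1,0,0]],float))
p,d,cal=snap('wrist','w2.png'); np.savez('w2.npz',p=p,d=d,R=cal["R"],t=cal["t"],camera_matrix=cal["camera_matrix"])
C=cloud(d,cal); z=np.where(d>0,C[...,2],-1)
C[...,:2][z<-0.5]=0
reg=(abs(C[...,0]-0.53)<0.2)&(abs(C[...,1]-0.15)<0.2)
for lo,hi in((.012,.024),(.045,.055),(.055,.065),(.15,.16),(.213,.226)):
    k=(reg&(z>lo)&(z<hi)).astype(np.uint8); n,l,s,c=cv2.connectedComponentsWithStats(k)
    for i in range(1,n):
        if s[i,4]>150:
            P=C[l==i]; r=cv2.minAreaRect((P[:,:2]*1000).astype(np.float32)); print(lo,s[i],P[:,2].mean().round(4),np.round(r[0],1),np.round(r[1],1),round(r[2],2))
print(m.current_time())
E
```

```text
cam in tool [-0.14204097 -0.00065202 -0.08132052] axes [[-3.35128590e-04 -3.13823242e-01  9.49481364e-01]
 [ 9.99999929e-01  5.60026342e-05  3.71469634e-04]
 [-1.69749262e-04  9.49481421e-01  3.13823201e-01]]
0.012 [ 147   56  173   54 3529] 0.0176 [583.2 161.3] [209.2  24.3] 79.39
0.012 [ 83 117  30  51 262] 0.0181 [514.1 335.1] [29. 61.] 89.88
0.012 [144 142  49  16 343] 0.0176 [505.7 250.8] [62.5 10.6] 79.25
0.012 [237 156  71  23 855] 0.0177 [486.1 118.9] [89.9 20.5] 79.6
0.012 [273 224  52  49 592] 0.0189 [373.1  85.9] [70.3 70.2] 5.12
0.012 [107 240  34  34 335] 0.0201 [365.1 324.9] [50.8 29.3] 29.76
0.045 [239  95  59  15 162] 0.0494 [559.8 117.2] [67.1  5.6] 79.34
0.045 [ 267  108   63   58 2347] 0.0495 [525.1  85.4] [68.4 62. ] 79.45
0.045 [100 255  23  20 222] 0.0506 [361.6 332.2] [28.5 21.9] 57.05
0.055 [269 106  39  12 320] 0.0596 [550.2  93.5] [11.7 43. ] 0.03
0.055 [264 144  36  21 296] 0.0595 [504.9 101.7] [42.2 12.5] 67.63
0.15 [240  96  26  60 412] 0.1538 [536.7 116.4] [51.1 17.4] 6.47
0.213 [ 179   89   77   79 4597] 0.2178 [534.7 134.8] [55.7 56.1] 2.54
3.5917
```

View pics/c1.png

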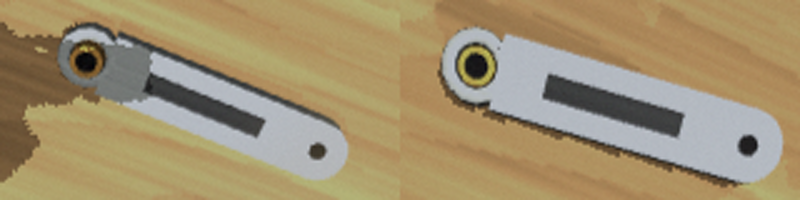

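View pics/w2.png

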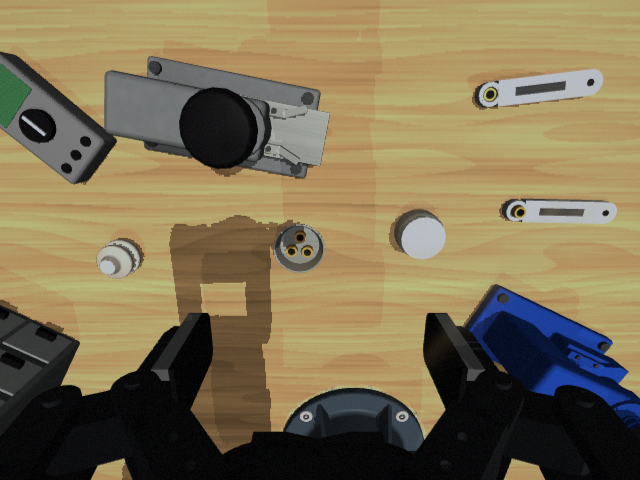

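The left crop is the lower link: its bush stands proud and hides part of the bar, while the right crop's bush is sunk. So the link to work on is at (0.424, -0.269), eye towards +y. The grey press in w2 has its knob at (225,128) and open bed at (300,135). Its ram axis is about (0.5345, 0.135) and its x axis (0.184, 0.983), and the bed and knob estimates agree. Next I'll grasp the tail.

```bash
cat >> h.py <<'E'
def rot(d):  # tool down, tool z along horizontal direction d
    z=np.array([d[0],d[1],0.])/np.hypot(*d[:2]); x=np.array([0,0,-1.]); return np.stack([x,np.cross(z,x),z],1)
PX=np.array([0.184,0.983,0]); PX/=np.linalg.norm(PX); PN=np.array([-PX[1],PX[0],0]); PO=np.array([0.5345,0.135,0])
def pf(v): return np.array([v@PX,v@PN,v[2]])   # into press axes
E
python3 - <<'E'
from h import *
a=np.array([0.027,1.0,0]); a/=np.linalg.norm(a)
g=np.array([0.4239,-0.2688,0])-0.055*a
R=rot(a)
m.set_gripper(0.62,50)
m.move_ptp(g+[0,0,0.12],R); print(m.current_qpos().round(2) if hasattr(m.current_qpos(),'round') else m.current_qpos())
p,d,cal=snap('wrist','w3.png'); C=cloud(d,cal); z=np.where(d>0,C[...,2],-1)
k=((z>0.009)&(z<0.03)&(abs(C[...,0]-.424)<.05)&(abs(C[...,1]+.269)<.1)).astype(np.uint8)
n,l,s,c=cv2.connectedComponentsWithStats(k); i=1+np.argmax(s[1:,4]); r=cv2.minAreaRect((C[l==i][:,:2]*1000).astype(np.float32)); print(r)
print(m.current_force(),m.current_time())
E
```

```text
[-0.74  0.46  1.8   0.    0.88  2.43]
((423.02587890625, -270.2638854980469), (148.31143188476562, 30.109159469604492), 88.7783432006836)
[-0.10950272 -0.06633686  0.63021169] 5.7333
```

View pics/w3.png

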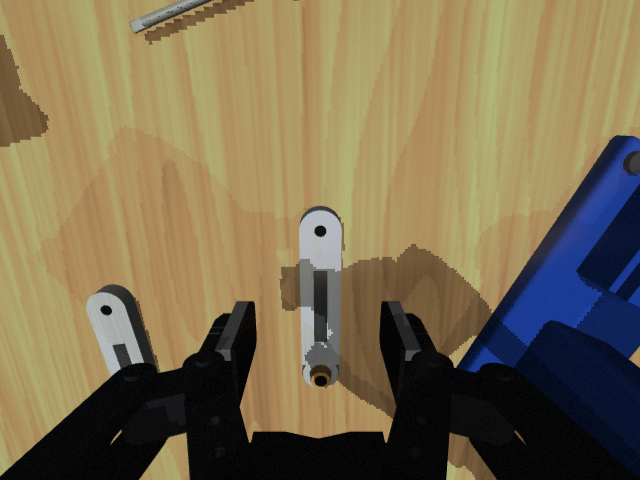

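The link is centred between the fingers, tail at (320,230) and eye at (320,378). Its refined pose is (0.4230, -0.2703) at 88.8°. At the press, though, the last joint would pass its range with this yaw, and a half turn would bring the camera close to the knob. I'll check tilted grasps in IK.

```bash
cat >> h.py <<'E'
def rott(d,th,flip):  # fingers lean towards d by th, jaws across d
    d=np.array([d[0],d[1],0.])/np.hypot(*d[:2]); x=np.array([0,0,-1.])*np.cos(th)+d*np.sin(th)
    z=d*np.cos(th)+np.array([0,0,1.])*np.sin(th); z=-z if flip else z
    return np.stack([x,np.cross(z,x),z],1)
E
python3 - <<'E'
from h import *
a=np.array([0.021,1,0]); o=np.array([0.4230,-0.2703,0])
for flip in (0,1):
  for th in (0,5,10,15,20,25):
    t=np.radians(th); out=[]
    for P,d in ((o-.055*a+[0,0,.004],a),(o-.055*a+[0,0,.12],a),(PO-.19*PX+[0,0,.06],PX),(PO-.115*PX+[0,0,.054],PX)):
        q=m.inverse_kinematics(P,rott(d,t,flip)); out.append(None if q is None else np.round(q,2).tolist())
    print(flip,th,out)
E
```

```text
0 0 [[-0.74, 0.66, 1.83, -0.0, 0.65, 2.42], [-0.74, 0.46, 1.79, -0.0, 0.88, 2.42], None, None]
0 5 [[-0.78, 0.68, 1.8, 0.1, 0.73, 2.31], [-0.78, 0.49, 1.76, 0.08, 0.96, 2.34], None, None]
0 10 [[-0.81, 0.7, 1.76, 0.17, 0.81, 2.23], [-0.81, 0.51, 1.72, 0.14, 1.03, 2.28], [-0.29, 0.53, 1.91, 0.26, 0.74, 2.84], None]
0 15 [[-0.83, 0.73, 1.72, 0.23, 0.9, 2.17], [-0.83, 0.54, 1.68, 0.2, 1.11, 2.22], [-0.33, 0.54, 1.91, 0.38, 0.77, 2.71], [-0.18, 0.55, 1.91, 0.4, 0.73, 2.84]]
0 20 [[-0.86, 0.76, 1.67, 0.28, 0.99, 2.12], [-0.86, 0.58, 1.65, 0.25, 1.19, 2.18], [-0.38, 0.55, 1.91, 0.48, 0.81, 2.6], [-0.23, 0.56, 1.91, 0.52, 0.76, 2.7]]
0 25 [[-0.88, 0.79, 1.63, 0.32, 1.08, 2.08], [-0.88, 0.61, 1.61, 0.29, 1.27, 2.14], [-0.42, 0.57, 1.9, 0.57, 0.86, 2.49], [-0.27, 0.58, 1.91, 0.63, 0.8, 2.58]]
1 0 [[-0.74, 0.66, 1.83, -0.0, 0.65, -0.72], [-0.74, 0.46, 1.79, -0.0, 0.88, -0.72], [-0.2, 0.52, 1.9, -0.0, 0.72, -0.01], [-0.05, 0.55, 1.87, -0.0, 0.72, 0.14]]
1 5 [[-0.78, 0.68, 1.8, 0.1, 0.73, -0.83], [-0.78, 0.49, 1.76, 0.08, 0.96, -0.8], [-0.24, 0.52, 1.91, 0.13, 0.72, -0.16], [-0.09, 0.54, 1.89, 0.13, 0.71, -0.01]]
1 10 [[-0.81, 0.7, 1.76, 0.17, 0.81, -0.91], [-0.81, 0.51, 1.72, 0.14, 1.03, -0.87], [-0.29, 0.53, 1.91, 0.26, 0.74, -0.3], [-0.14, 0.54, 1.9, 0.27, 0.71, -0.16]]
1 15 [[-0.83, 0.73, 1.72, 0.23, 0.9, -0.97], [-0.83, 0.54, 1.68, 0.2, 1.11, -0.92], [-0.33, 0.54, 1.91, 0.38, 0.77, -0.43], [-0.18, 0.55, 1.91, 0.4, 0.73, -0.3]]
1 20 [[-0.86, 0.76, 1.67, 0.28, 0.99, -1.02], [-0.86, 0.58, 1.65, 0.25, 1.19, -0.96], [-0.38, 0.55, 1.91, 0.48, 0.81, -0.55], [-0.23, 0.56, 1.91, 0.52, 0.76, -0.44]]
1 25 [[-0.88, 0.79, 1.63, 0.32, 1.08, -1.06], [-0.88, 0.61, 1.61, 0.29, 1.27, -1.0], [-0.42, 0.57, 1.9, 0.57, 0.86, -0.65], [-0.27, 0.58, 1.91, 0.63, 0.8, -0.57]]
```

A grasp with the fingers leaning 18° towards the press keeps the joints in range and the camera on the far side. I'll do that and settle the depth by touching the table lightly.

```bash
cat >> h.py <<'E'
TH=np.radians(18)
def F(n=3): return np.mean([m.current_force() for _ in range(n)],0)
E
python3 - <<'E'
from h import *
a=np.array([0.021,1,0]); o=np.array([0.4230,-0.2703,0]); R=rott(a,TH,0)
g=o-.055*a
m.move_ptp(g+[0,-0.03,.11],R)
m.move_l(g+[0,-0.002,.03],max_speed=.12)
m.move_l(g+[0,0,.008],max_speed=.04)
m.set_gripper(0.48); f0=F(); print('w',m.current_grip_width(),f0)
z=.008
while z>-.003:
    z-=.001; m.move_l(g+[0,0,z],max_speed=.02); f=F()-f0
    if f[2]>1.5: break
print('touch z',z,f)
z+=.0015; m.move_l(g+[0,0,z],max_speed=.02)
m.set_gripper(0.0,50); print('w',m.current_grip_width(),F()-f0,m.current_ee_pos(),m.current_time())
m.move_l(g+[0,0,z+.01],max_speed=.05); m.dwell(.2); print(F()-f0,m.current_grip_width())
m.move_l(g+[0,0,z+.10],max_speed=.12)
snap('wrist','w4.png'); print(F()-f0,m.current_grip_width(),z,m.current_time())
E
```

```text
w 0.48088245445716055 [ 0.21109013 -0.15841377  0.08839781]
touch z 0.0 [-2.76522723  1.40588507  8.55196049]
w 0.33345435304500526 [-0.30660887  0.04457307  7.38992379] [ 0.42212427 -0.32547721  0.00198419] 10.45
[-0.50544979  0.88499839 -2.19989977] 0.33220455659353937
[-1.38204348  0.43215183 -1.2987707 ] 0.33125714985863125 0.0015 11.95
```

View pics/w4.png

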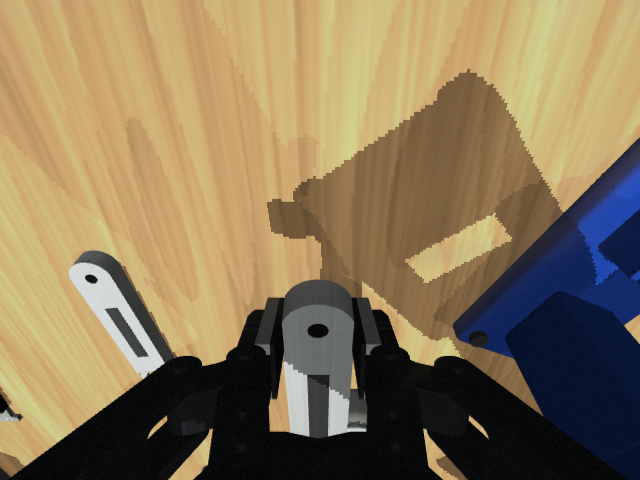

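The link is held by its tail, level, weighing about 2 N. In w4 the tail is centred between the pads at (317,320). Next I'll carry it to the press mouth, feel for the bed and slide in.

```bash
cat >> h.py <<'E'
def eye(ex,lat,z,sp): m.move_l(PO+PX*(ex-.115)+PN*lat+[0,0,z],rott(PX,TH,0),max_speed=sp)
E
python3 - <<'E'
from h import *
m.move_ptp(PO+PX*(-.12-.115)+[0,0,.10],rott(PX,TH,0))
eye(-.074,0,.062,.08); m.dwell(.2); f0=F(8); np.save('f0.npy',f0); print(f0,m.current_time())
z=.058
while z>.048:
    z-=.0008; eye(-.074,0,z,.03); f=pf(F(4)-f0)
    if f[2]>1.8 or abs(f[0])>5: break
print('bed touch',z,f,m.current_ee_pos(),m.current_time())
snap('scene','s2.png'); p=cv2.imread('pics/s2.png'); cv2.imwrite('pics/s2c.png',cv2.resize(p[210:390,280:480],None,fx=3,fy=3,interpolation=cv2.INTER_CUBIC))
E
```

```text
[-0.17358331 -0.14425417 -1.41291417] 13.9917
bed touch 0.04999999999999998 [-1.83873739 -0.41088663  3.60109671] [ 0.49980498 -0.05085408  0.05004242] 16.55
```

View pics/s2c.png

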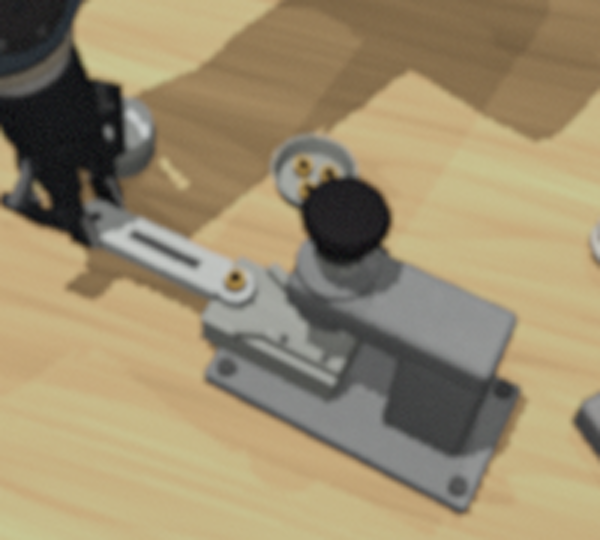

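The bar lies level on the bed at the mouth, its eye at (235,280) in the crop, in line with the guide. Now I'll slide it in by feel.

```bash
cat > slide.py <<'E'
from h import *
f0=np.load('f0.npy'); ex,lat,z=-.074,0.,.0506
log=[]
while ex<.006:
    step=.003 if ex<-.008 else .001
    ex+=step; eye(ex,lat,z,.04); f=pf(F(4)-f0); log.append((round(ex*1e3,1),round(lat*1e3,2),round(z*1e3,2),*f.round(1)))
    if np.linalg.norm(f)>16 or f[0]<-7: break
    if abs(f[1])>1.5: lat+=np.clip(f[1]*1.5e-4,-.0008,.0008)
    if f[2]>2.5: z+=.0003
    if f[2]<-2.5: z-=.0003
for l in log: print(*l)
print(m.current_time(),m.current_ee_pos(),m.current_grip_width())
E
python3 slide.py
```

```text
-71.0 0.0 50.6 0.4 -1.5 2.5
-68.0 0.0 50.6 1.1 -0.3 1.8
-65.0 0.0 50.6 1.1 -0.5 1.6
-62.0 0.0 50.6 1.3 -1.4 3.0
-59.0 0.0 50.9 1.4 -0.7 1.7
-56.0 0.0 50.9 2.5 -0.1 2.3
-53.0 0.0 50.9 1.8 -0.8 2.2
-50.0 0.0 50.9 3.0 -0.6 2.7
-47.0 0.0 51.2 1.6 -0.5 2.3
-44.0 0.0 51.2 2.5 -0.8 1.3
-41.0 0.0 51.2 2.6 -0.9 2.4
-38.0 0.0 51.2 1.9 -1.7 1.6
-35.0 -0.25 51.2 2.1 -1.2 3.8
-32.0 -0.25 51.5 1.4 -1.0 2.1
-29.0 -0.25 51.5 1.5 -0.8 1.8
-26.0 -0.25 51.5 1.1 -0.6 2.5
-23.0 -0.25 51.8 1.2 -1.9 1.1
-20.0 -0.54 51.8 0.8 -1.7 2.5
-17.0 -0.8 52.1 0.8 -0.1 0.6
-14.0 -0.8 52.1 0.3 -0.5 -0.1
-11.0 -0.8 52.1 0.5 -0.2 0.6
-8.0 -0.8 52.1 0.3 0.2 0.8
-7.0 -0.8 52.1 0.0 0.6 0.4
-6.0 -0.8 52.1 0.7 0.3 -0.3
-5.0 -0.8 52.1 -0.8 0.1 0.7
-4.0 -0.8 52.1 0.4 0.6 0.3
-3.0 -0.8 52.1 0.6 0.0 0.6
-2.0 -0.8 52.1 0.9 -0.1 -0.7
-1.0 -0.8 52.1 0.8 0.6 0.8
0.0 -0.8 52.1 -2.4 1.0 1.2
1.0 -0.8 52.1 -12.0 1.0 0.8
24.35 [0.51431711 0.02171122 0.05196679] 0.33678611573227346
```

It slid in smoothly and stopped at the expected place (eye x ≈ 0.5 mm) with 12 N axial. Now I'll release, back off and nudge the tail gently to confirm it is home.

```bash
python3 - <<'E'
from h import *
R=rott(PX,TH,0); lat=-.0008
eye(.0002,lat,.0517,.03); m.set_gripper(0.6); m.dwell(.1); print(m.current_grip_width(),F(4))
p=PO+PX*(.0002-.115)+PN*lat+[0,0,.0517]
m.move_l(p-R[:,0]*.09,max_speed=.12)
m.set_gripper(0.0)
q=PO+PX*(-.165)+PN*0+[0,0,.056]
m.move_l(q+[0,0,.05]-PX*.02,max_speed=.15); m.move_l(q,max_speed=.1); m.dwell(.15); f0=F(8); x=-.165
while x<-.13:
    x+=.0015; m.move_l(PO+PX*x+[0,0,.056],max_speed=.03); f=pf(F(4)-f0)
    if abs(f[0])>4: print('contact',x,f); 
    if abs(f[0])>7: break
print(x,f,m.current_time())
m.move_l(PO+PX*(-.17)+[0,0,.058],max_speed=.1); m.move_l(PO+PX*(-.19)+[0,0,.14],max_speed=.15)
p,d,cal=snap('scene','s3.png'); cv2.imwrite('pics/s3c.png',cv2.resize(p[210:390,280:480,::-1],None,fx=3,fy=3,interpolation=cv2.INTER_CUBIC))
print(m.current_time())
E
```

```text
0.5958759322501095 [ 0.54513687 -0.24549002 -0.11901342]
contact -0.1425 [-12.55272305   0.17338827   0.41169411]
-0.1425 [-12.55272305   0.17338827   0.41169411] 31.5833
32.775
```

View pics/s3c.png

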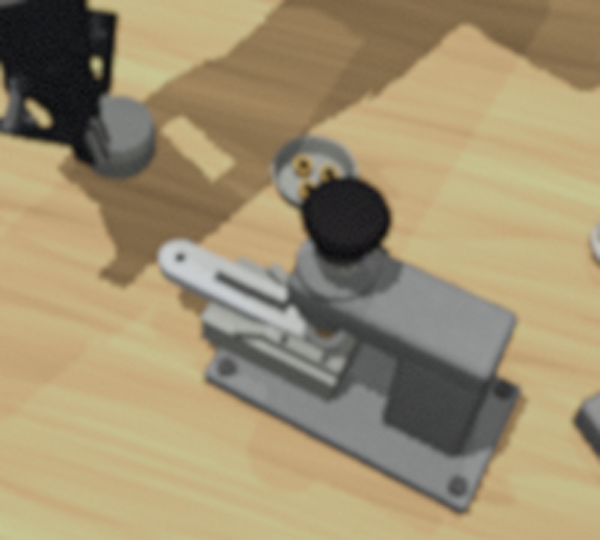

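The link lies straight in the guide with its bush under the head at about (322,330). The nudge met a firm stop at once, at 12.5 N. Next, the knob.

```bash
python3 - <<'E'
from h import *
R=rot([-1,0]); k=PO.copy()
m.move_ptp(PO+PX*(-.12)+[0,0,.30],R); m.move_l(k+[0,0,.245],max_speed=.15); m.dwell(.15); f0=F(8)
z=.2255; log=[]; z0=None
m.move_l(k+[0,0,.2255],max_speed=.08)
while z>.190:
    z-=.001 if (z0 is None or z<z0-.013) else .002
    if z0 and z<z0-.020: z+=.00075
    m.move_l(k+[0,0,z],max_speed=.03); f=F(4)-f0; log.append((round(z*1e3,2),*f.round(1)))
    if z0 is None and f[2]>1.5: z0=z
    if f[2]>17.2 or np.linalg.norm(f)>21: break
t=m.current_time(); hs=[]
while m.current_time()<t+.8: m.dwell(.05); hs.append((m.current_force()-f0)[2])
for l in log: print(*l)
print('hold',np.round(hs,1),'ee',m.current_ee_pos(),t)
if min(hs)>15.3:
    m.move_l(k+[0,0,.222],max_speed=.03); m.move_l(k+[0,0,.27],max_speed=.1)
print(m.current_time(),F(4)-f0)
E
```

```text
224.5 -0.6 -0.4 -0.6
223.5 0.3 -0.8 -1.2
222.5 0.7 0.3 -1.0
221.5 1.2 1.0 -0.8
220.5 -0.1 -0.5 -0.2
219.5 -0.8 -0.8 1.1
218.5 -0.3 0.4 0.7
217.5 -0.1 -0.8 2.3
215.5 0.7 0.0 2.7
213.5 0.7 -1.1 3.3
211.5 1.0 -0.6 2.7
209.5 0.4 -0.1 3.1
207.5 1.6 -0.0 4.8
205.5 0.7 -0.1 5.2
203.5 0.6 -0.7 4.7
202.5 -0.6 -0.3 6.1
201.5 -0.8 -0.2 6.0
200.5 -1.2 -0.2 8.0
199.5 -1.7 -0.5 7.7
198.5 -0.4 -0.3 7.8
198.25 -1.5 -0.3 7.5
198.0 -1.5 -1.1 8.9
197.75 -1.8 -0.1 8.6
197.5 -0.3 -0.7 8.0
197.25 -1.1 -1.1 9.1
197.0 -1.7 -0.2 10.2
196.75 -2.4 -0.7 12.7
196.5 -3.9 -0.3 14.7
196.25 -4.2 -1.2 15.6
196.0 -6.3 -1.2 17.5
hold [18.9 18.9 19.  19.2 18.6 19.5 19.2 18.9 18.9 18.  18.3 19.4 18.4 17.5
 18.3 19.1] ee [0.53467306 0.13504776 0.19765546] 42.9667
45.4167 [ 0.05339954  0.05445739 -2.14667002]
```

The ram went down about 22 mm, then the force rose steeply, with the bush's 4 N showing on the way. The hold was 17.5 to 19.5 N for 0.8 s. Now I'll verify and move clear.

```bash
python3 - <<'E'
from h import *
m.move_ptp([0.46,-.06,.36],rot([-1,0]))
p,d,cal=snap('wrist'); C=cloud(d,cal); z=np.where(d>0,C[...,2],-1)
k=(z>.205)&(z<.24)&(np.hypot(C[...,0]-PO[0],C[...,1]-PO[1])<.045); print('knob z',np.median(z[k]) if k.any() else None,k.sum())
L=(C-PO)@np.stack([PX,PN],1); k=(z>.058)&(z<.07)&(abs(L[...,1])<.025)&(L[...,0]>-.16)&(L[...,0]<-.03)
r=cv2.minAreaRect((L[k]*1000).astype(np.float32)); print('link in press axes',r,'tail',L[k][:,0].min(), 'lat',L[k&(L[...,0]<-.09)][:,1].mean(), z[k].mean())
p,d,cal=snap('scene','s4.png'); cv2.imwrite('pics/s4c.png',cv2.resize(p[150:430,150:550,::-1],None,fx=2,fy=2,interpolation=cv2.INTER_CUBIC))
print(m.current_time())
E
```

```text
knob z 0.21776660947052773 5269
link in press axes ((-82.05097961425781, -0.01340484619140625), (104.08370971679688, 49.837257385253906), 0.006690249312669039) tail -0.1340926546620615 lat -0.0014706087158239379 0.06313226123712674
46.425
```

View pics/s4c.png

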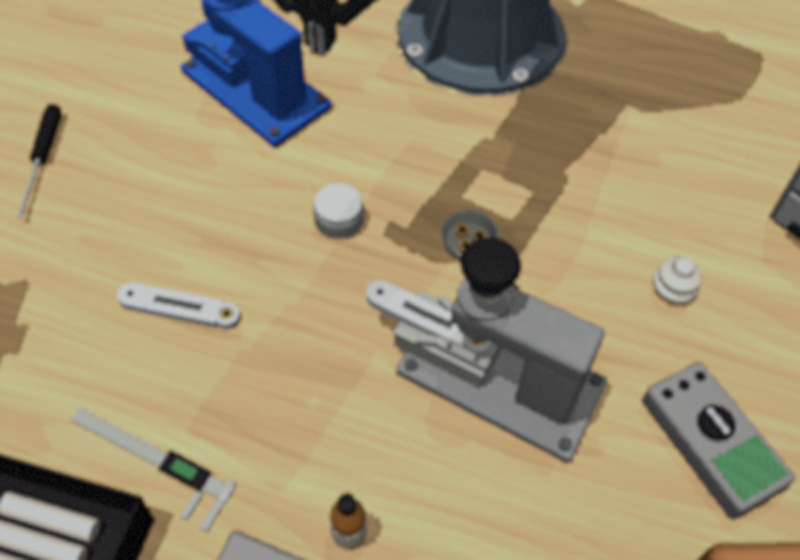

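The knob is back at its original measured height (0.2178 m, the same as before). The tail is at x = -134 mm against -135 mm expected when home, and the other things stand where they were. I'm handing the job in.

```bash
python3 -c "
from h import *
m.sign_off(); print(m.current_time())"
```

```text
the job is handed in; nothing more can be done
the job is handed in; nothing more can be done
```

The job is done and handed in at about 46 s. The link with the standing bush is home in the grey press's guide, and the ram was bottomed on its stop.

- **Link:** I gripped it by the tail and slid it in by feel until it met the back stop at about 12 N. After letting go, a nudge on the tail met a firm stop at 12.5 N.
- **Press:** I pushed the knob down about 22 mm to where the force rises steeply. I held it there at 17.5–19.5 N for 0.8 s, then let it rise.
- **Last checks:**
  - The knob is back at its starting height, measured at 0.218 m both times.
  - The link's tail is at -134 mm on the press axis, against -135 mm expected when home.
  - The other things on the bench and the blue press look undisturbed.
- **Not seen directly:** The head hides the bush, so its depth is judged from the ram's travel and force. The force sensor's zero is uncertain by about 1 N, so the hold may have been nearer 20 N, still under 25 N.
- **Bench contact:** While setting the grasp depth, the fingers touched the bench at about 8.5 N, more than the 1.5 N I was feeling for.

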